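Clear a jammed spectacle case from the feed chute

ROBOT

A 6-joint arm with a two-finger parallel gripper is mounted at the origin on the work surface. World frame = base frame: x ahead of the robot, y to its left, z up, the work surface at z = 0. Lengths are in m, angles in degrees, forces in N, time in s.
With the tool pointing down it reaches from about 0.25 to 0.775 m from the base axis. Payload 8.9 kg.
Tool frame: the origin (TCP) lies on the front face of the gripper's body, between the roots of the fingers; the fingertips stand 73 mm ahead of it and the grasp point (between the pads) lies 54 mm ahead of it; z points along the fingers, y is the direction in which the jaws open and shut (so a half turn about z gives the same grasp; the last joint's range is limited). The gripper opens to 85 mm and grips with 20 to 120 N. Pads are 22 mm wide; open, the fingers measure 114 mm over their backs; the gripper's body (76 mm by 85 mm) begins 54 mm behind the grasp point. The pads swing forward as they close: fully open they stand 13 mm farther back than shut.
Start: joints at [60.201, 16.656, -8.789, 64.555, 0, 82.019], TCP at [0.195, 0.487, 0.304] pointing down, gripper open.
Joint ranges: [-144.48, 144.48], [-52.06, 99.96], [-74.48, 78.29], [-112.23, 115.85], [-86.99, 84.42], [-180, 180]. Speed limits (degrees/s): [127.2, 127.2, 159.86, 180, 180, 180].

INTERFACE

Orientations are given as a 3x3 rotation matrix whose columns are the frame's x, y, z axes.
In Python, from cell import robot gives the robot as it stands. The module is installed in compiled form; this text tells all that it offers.
- The arm moves only by the tool apply_moves, never from a script. Its argument "motion" is a list of rows, each a list of 3 entries, a list of its own where there are three numbers: the shift along the world's x, y, z in m, then the turn about the world's z in rad, then the finger opening in m, from 0 to 0.0854. In form: [[[x, y, z], yaw, fingers], ...]. A call has 1 to 10 rows; each row is the pose to reach, as a shift and turn from the pose commanded when the call began; what a row does not reach only later rows make up. A row lasts 1/12 s, in which the tool goes at most 41.7 mm and 7.16 degrees, less where a joint would pass 70% of its speed; a pose out of reach is approached as far as the arm can. A call with a gripper value outside its range is refused whole. The fingers move at their own pace and stop on an object; "force" is the grip in N (left out, the last holds). Time passes only in rows, so rows that repeat a pose let the fingers close. It gives the time, the measured TCP pose, the force and the opening at its end, in the units of the state.
- robot.state(): the state, without advancing time (a new reading comes with each control period).
- robot.camera(name): name is "scene" or "top"; returns the picture (480x640x3 uint8, red, green, blue); there is no depth.
- robot.calibration(name): a dict with "fx", "fy", "cx", "cy" (pixels), "R" (3x3) and "t" (3): a world point X has camera coordinates R X + t. Camera axes: x right, y down, z forward; pixel columns grow to the right and rows downward; lengths in m; the calibration is good to about 2 mm. A picture is of the moment at which its call begins. calibration takes no time and is no camera call.
- robot.close_job(): hands the job in, once; it reports no verdict.
The state is a dict: "time": time; "joint_positions": joint angles; "joint_vel": joint speeds; "joint_torque": joint torques, N m; "tcp_pos": TCP position; "tcp_rot": TCP orientation; "wrist_force": force on the tool from outside, world axes, zero at the start; "torque": the same for the moment, N m; "gripper_width": finger opening in m.
Only numpy, scipy, OpenCV 4.12 (cv2) and the standard library are available. Lean on these libraries where they do the work, as an engineer would, in place of code of your own. Each camera call takes 0.05 s, during which the arm holds its last target.

TASK

A hard spectacle case has jammed in the sloping feed chute, held under the two side lips by the spring roller. Reach down between the lips in front of the case's lower end, nudge the case back up the chute until it is past the roller and level with the finger cut-outs, then take it by its sides there, lift it out and set it down (without dropping it) flat, right way up, in the empty tray. Nudge gently: do not ram the case against the stop bar at the top of the chute or press hard on the chute. Also leave the other case lying in its tray and the two pairs of spectacles where they are.

Things in the scene. Friction and masses are not known exactly. Their poses are not given: they have to be found in the camera images.
- chute: Fixed plywood feed chute, sloping 20 degrees. Origin: on the floor's surface, centre line. x runs UP the slope along the channel, y across it, z is the floor's normal (leans 20 degrees towards the low end). All chute numbers are in this frame. Floor x -155 to +135 mm; a 12 mm high, 5 mm thick sill closes the low end. Channel 68 mm wide; side walls 6 mm thick, 48 mm above the floor.
- mouth (a point): Point on the chute floor, centre line, at the low end of the lips (chute x = -110 mm). Two aluminium lips, 3 mm thick, undersides 48 mm above the floor, cover the channel's edges from chute x = -110 to -15 mm; between them is an open slot 48 mm wide through which shut fingers can reach in from above and travel along.
- cutouts (a point): Point on the chute floor, centre line, midway between the finger cut-outs (chute x = +55 mm). The cut-outs run from chute x = +32 to +78 mm in both walls, which are only 4 mm high there. The sides are free outside the walls. Further up, a 30 mm high clamped stop bar crosses the channel, its low face set somewhere from chute x = +108 to +121 mm (not measured for you): the case must not be rammed against it.
- roller_axis (a point): Rubber roller, radius 10 mm, 34 mm tall, axis along chute z, at chute x = -20 mm in the +y wall; this point is on its axis, half-way up. Sprung sideways: sticks out 10 mm into the channel, 4 N when out plus 0.7 N per mm, gives up to 10 mm. The jammed case holds it pressed in. Its housing outside the wall reaches y = 68 mm, 40 mm above the floor.
- case_center (a point): Centre of the jammed case: dark brown rounded box, 110 long (x) by 62 wide (y) by 40 mm high (z, lid side), 0.1 to 0.2 kg, flat on the chute floor. Its top is 8 mm below the wall tops: no side grip except at the cut-outs. Pushing it takes about 5 to 15 N. When its low end passes chute x = about -12 mm the roller springs out and keeps it from sliding back (centre then at chute x = +38 mm or more).
- tray_empty_floor (a point): Centre of the inner floor (4 mm above the table) of the empty tray: fixed shallow dark wooden tray, inside 160 mm (x) by 110 mm (y), walls 4 mm thick rising 8 mm above the inner floor.
- tray_full_floor (a point): The same point of an identical tray that already holds another case.
- case_other_center (a point): Centre of the other case, of the same size and look, lying in the full tray. To be left alone.
- specs_a: Bystander: open spectacles, black, standing on the table, 130 mm wide, 140 mm long, 45 mm high. Origin below the middle of the front.
- specs_b: Bystander: open spectacles, metal, same size. Origin below the middle of the front.
Things that resemble listed ones, but are neither listed nor needed, are in the scene too. What is shaped like the part that bears case_center but pink is not meant. What is shaped like the part that bears tray_empty_floor but blue is not meant.

How it is judged:
By the outcome, as a careful person would: the job done as asked, in the order asked, and still so for the second after the job is handed in, with the robot touching nothing.
It also fails if it takes over 51 s, if anything falls off the work surface, if the arm or the gripper's body presses on something with over 40 N, if the wrist force passes 120 N, or if a joint passes its speed limit or range.

## Working session

There is one attempt and no reset: what is moved stays moved. The work goes in short steps, Python scripts to look and compute and a tool call to move; the robot and the scene stay as the last step left them, time stands still between calls to the robot, and variables do not carry over. Pictures are saved under pics/ and viewed, and the job is handed in when it is done.

Besides the shell and the picture viewer there is one more tool, called after "Request:" by a JSON object that holds its "fn" and its "kwargs", one argument or row to a line. apply_moves: Moves the arm, as the interface text tells. Its arguments: {"type":"object","properties":{"motion":{"type":"array","items":{"type":"array"}},"force":{"type":"number"}},"required":["motion"]}

```bash
mkdir -p pics
python3 - <<'E'
from cell import robot
import cv2, numpy as np
for n in ("scene","top"):
    im=robot.camera(n); cv2.imwrite(f"pics/{n}0.png",im[:,:,::-1])
    c=robot.calibration(n); print(n,c)
s=robot.state(); print(s)
E
```

```text
scene {'fx': 501.95159195413424, 'fy': 501.95159195413424, 'cx': 324.1880280563653, 'cy': 238.5108418765222, 'R': array([[-0.65493667,  0.75564454,  0.0076998 ],
       [ 0.53666363,  0.47226547, -0.69925494],
       [-0.53202453, -0.4538355 , -0.71483092]]), 't': array([ 0.33946565, -0.18296081,  1.49471754])}
top {'fx': 442.3527664213685, 'fy': 442.3527664213685, 'cx': 316.99085845429823, 'cy': 239.59910767123657, 'R': array([[ 0.02254421, -0.99963212, -0.01507925],
       [-0.98178112, -0.01929009, -0.18903367],
       [ 0.18867324,  0.01906614, -0.98185482]]), 't': array([-0.03880908,  0.50216666,  1.00657564])}
{'time': 0.1, 'joint_positions': array([ 6.02017171e+01,  1.66868994e+01, -8.82490895e+00,  6.45563465e+01,
       -5.72576645e-04,  8.20191249e+01]), 'joint_vel': array([-0.02200993, -0.0238631 ,  0.14549974,  0.06922197, -0.004432  ,
       -0.07460749]), 'joint_torque': array([ 1.22999190e-03, -5.37977636e+01,  3.31918108e+01,  9.37050936e-03,
       -1.63535706e-04,  4.03392289e-05]), 'tcp_pos': array([0.19495884, 0.48713136, 0.30339078]), 'tcp_rot': array([[-9.28372910e-01,  3.71649566e-01, -5.82460657e-04],
       [ 3.71649990e-01,  9.28372344e-01, -1.03721376e-03],
       [ 1.55260320e-04, -1.17939266e-03, -9.99999292e-01]]), 'wrist_force': array([0.82025747, 0.41672805, 0.97883642]), 'torque': array([-0.0265591 ,  0.00426512,  0.09436862]), 'gripper_width': 0.08547956723072372}
```

View pics/scene0.png

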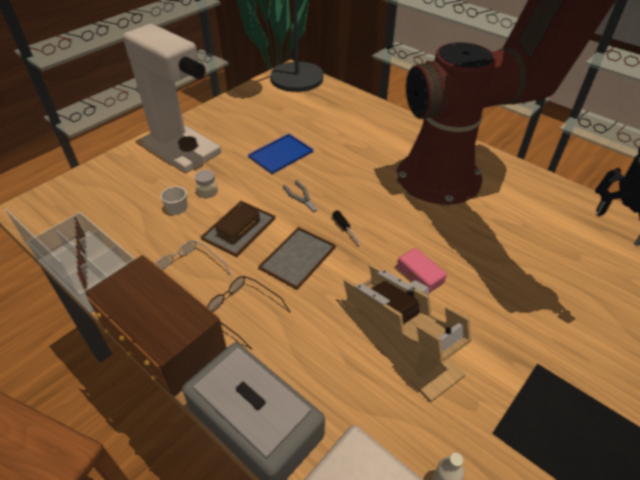

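View pics/top0.png

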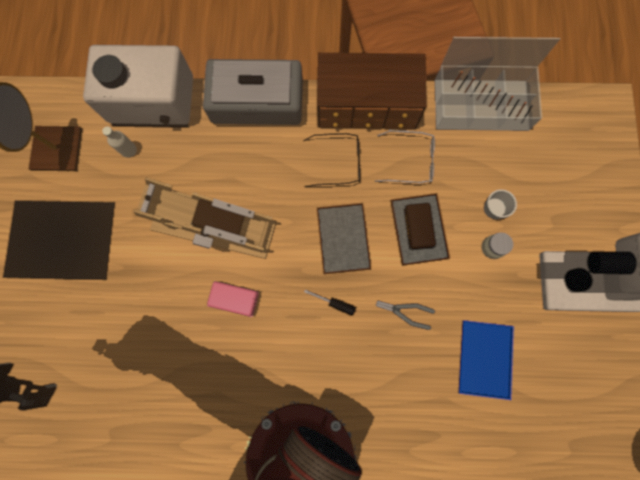

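Run:
```python
import cv2
a=cv2.imread("pics/scene0.png")[235:405,330:490]; cv2.imwrite("pics/c1.png",cv2.resize(a,None,fx=3.5,fy=3.5,interpolation=cv2.INTER_CUBIC))
a=cv2.imread("pics/top0.png")[170:270,125:290]; cv2.imwrite("pics/c2.png",cv2.resize(a,(792,480),interpolation=cv2.INTER_CUBIC))
```

```text
(no output)
```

View pics/c1.png

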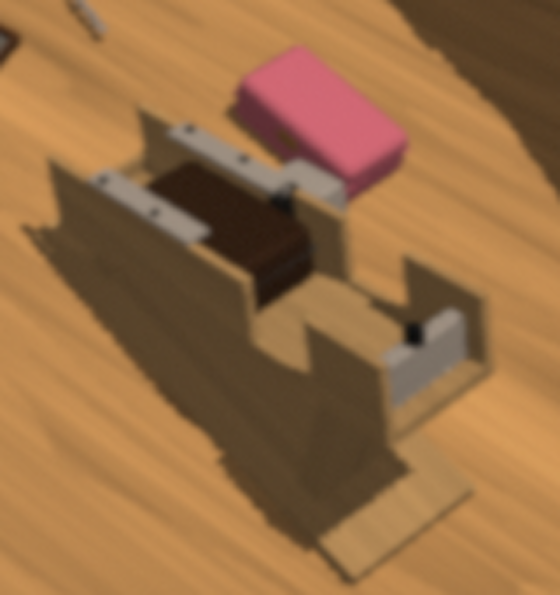

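View pics/c2.png

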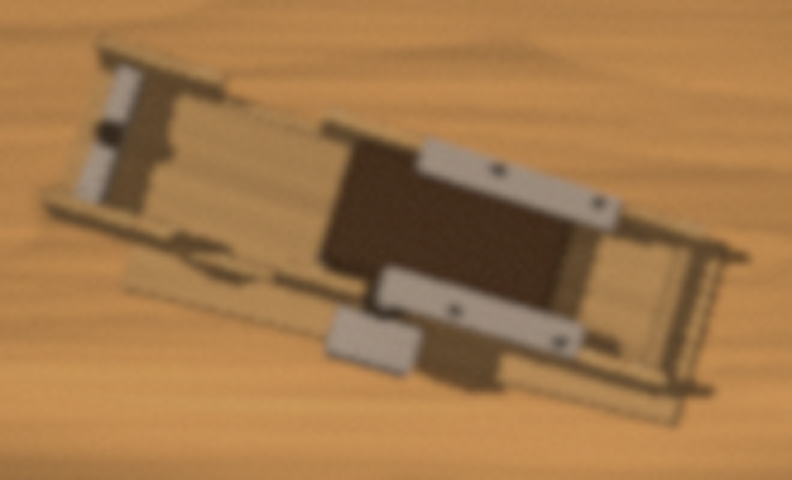

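```bash
cat > h.py <<'E'
import numpy as np, cv2
from cell import robot
from scipy.optimize import least_squares
from scipy.spatial.transform import Rotation as Ro
CAL={n:robot.calibration(n) for n in("scene","top")}
def proj(n,X):
    c=CAL[n]; p=np.atleast_2d(X)@c["R"].T+c["t"]
    return np.c_[c["fx"]*p[:,0]/p[:,2]+c["cx"],c["fy"]*p[:,1]/p[:,2]+c["cy"]]
def ray(n,u,v,z):
    c=CAL[n]; d=c["R"].T@np.array([(u-c["cx"])/c["fx"],(v-c["cy"])/c["fy"],1]); o=-c["R"].T@c["t"]
    return o+d*(z-o[2])/d[2]
def chR(yaw,t=np.radians(20)): return Ro.from_euler('ZY',[yaw,-t]).as_matrix()
E
cat > fit.py <<'E'
from h import *
T=lambda u,v:("top",125+u/4.8,170+v/4.8)
S=lambda u,v:("scene",330+u/3.5,235+v/3.5)
P=[((-15,-24,51),T(418,170)),((-110,-24,51),T(612,230)),((-15,24,51),T(385,265)),((-110,24,51),T(583,322)),
((-15,-40,51),T(430,137)),((-110,-40,51),T(621,200)),((-15,40,51),T(373,303)),((-110,40,51),T(573,357)),
((-110,-40,51),S(88,180)),((-110,-24,51),S(110,170)),((-15,-24,51),S(212,231)),((-15,-40,51),S(190,245)),
((-110,24,51),S(168,132)),((-110,40,51),S(190,121)),
((32,-40,48),S(250,283)),((78,-40,48),S(303,321)),((135,40,48),S(487,297)),((135,-40,48),S(387,365)),((32,40,48),S(348,216)),((78,40,48),S(405,256)),
((32,-40,48),T(325,122)),((78,-40,48),T(223,80)),((135,-40,48),T(100,38)),((135,40,48),T(45,205))]
M=np.array([p[0] for p in P])/1000
def res(q):
    W=M@chR(q[3]).T+q[:3]
    return np.concatenate([proj(p[1][0],W[i])[0]-p[1][1:] for i,p in enumerate(P)])
r=least_squares(res,[.5,.2,.05,np.radians(75)],loss='soft_l1')
print(r.x[:3],np.degrees(r.x[3])); 
for p,e in zip(P,res(r.x).reshape(-1,2)): print(p[0],p[1][0],e.round(1))
np.save("ch.npy",r.x)
E
python3 fit.py
```

```text
[0.54297531 0.24457189 0.08550927] 77.24297546372885
(-15, -24, 51) top [-0.8  0.5]
(-110, -24, 51) top [-0.6  0.7]
(-15, 24, 51) top [-0.1  1.1]
(-110, 24, 51) top [-0.2  1.5]
(-15, -40, 51) top [-1.2  0.7]
(-110, -40, 51) top [-0.6  0.4]
(-15, 40, 51) top [ 0.3 -0. ]
(-110, 40, 51) top [-0.   0.9]
(-110, -40, 51) scene [-0.4  0.4]
(-110, -24, 51) scene [-0.9 -0.1]
(-15, -24, 51) scene [-1.   0.1]
(-15, -40, 51) scene [-0.7 -0.1]
(-110, 24, 51) scene [-0.5  0.8]
(-110, 40, 51) scene [-1.3  0.7]
(32, -40, 48) scene [-1.8  0.1]
(78, -40, 48) scene [-0.3 -0.2]
(135, 40, 48) scene [ 0.6 -1.2]
(135, -40, 48) scene [-1.8  1.3]
(32, 40, 48) scene [-0.1 -0.1]
(78, 40, 48) scene [ 0.8 -2.1]
(32, -40, 48) top [-0.3 -2.5]
(78, -40, 48) top [ 0.1 -0.4]
(135, -40, 48) top [-0.9 -0.1]
(135, 40, 48) top [-1.3  0.1]
```

```bash
cat > ov.py <<'E'
from h import *
import sys
q=np.load("ch.npy"); R=chR(q[3])
def ov(n,im,box,f,out):
    x0,y0,x1,y1=box
    a=cv2.resize(im[y0:y1,x0:x1],None,fx=f,fy=f,interpolation=cv2.INTER_CUBIC)
    def L(pts,c):
        p=(proj(n,np.array(pts)/1000@R.T+q[:3])-[x0,y0]+.5)*f-.5
        cv2.polylines(a,[np.round(p).astype(np.int32)],False,c,1)
    for s in(-1,1):
        L([(-15,24*s,51),(-110,24*s,51),(-110,40*s,51),(-15,40*s,51),(-15,24*s,51)],(0,255,0))
        L([(-155,34*s,48),(32,34*s,48),(32,34*s,4),(78,34*s,4),(78,34*s,48),(135,34*s,48)],(255,255,0))
    L([(-155,-34,0),(135,-34,0),(135,34,0),(-155,34,0),(-155,-34,0)],(0,0,255))
    for x in (108,121): L([(x,-34,30),(x,34,30)],(255,0,255))
    for x in (-90,-80,-70,20,25,30): L([(x,-24,40),(x,24,40)],(0,165,255))
    cv2.imwrite(out,a)
tag=sys.argv[1]
if len(sys.argv)>2: ims={n:cv2.imread(f"pics/{n}0.png") for n in CAL}
else:
    ims={n:robot.camera(n)[:,:,::-1].copy() for n in CAL}
ov("top",ims["top"],(125,170,290,270),4.8,f"pics/ovt_{tag}.png"); ov("scene",ims["scene"],(330,235,490,405),3.5,f"pics/ovs_{tag}.png")
E
python3 ov.py a 1
```

```text
(no output)
```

View pics/ovt_a.png

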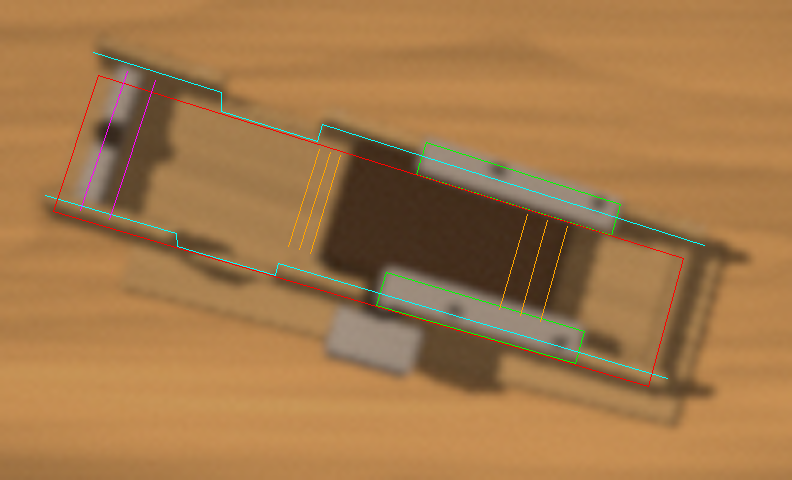

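View pics/ovs_a.png

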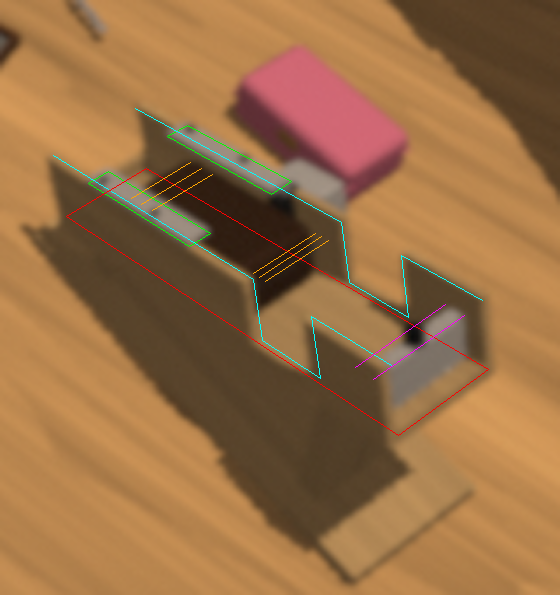

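Run:
```python
from h import *
im=cv2.imread("pics/top0.png"); hsv=cv2.cvtColor(im,cv2.COLOR_BGR2HSV)
m=((hsv[:,:,1]<75)).astype(np.uint8)
m[:190]=0;m[280:]=0;m[:,:310]=0;m[:,460:]=0
n,l,s,c=cv2.connectedComponentsWithStats(m)
for i in range(1,n):
    if s[i,4]>500:
        cn=cv2.findContours((l==i).astype(np.uint8),0,1)[0][0]
        r=cv2.minAreaRect(cn);b=cv2.boxPoints(r)
        W=np.array([ray("top",u,v,.012) for u,v in b]);ctr=W.mean(0)
        e=W[1]-W[0],W[2]-W[1]; print(s[i],b.round(1).tolist(),ctr.round(4),[(np.linalg.norm(k).round(4),np.degrees(np.arctan2(k[1],k[0])).round(1)) for k in e])
a=im[130:280,295:460];cv2.imwrite("pics/c3.png",cv2.resize(a,None,fx=4,fy=4,interpolation=cv2.INTER_CUBIC))
s=cv2.imread("pics/scene0.png")[190:320,190:350];cv2.imwrite("pics/c4.png",cv2.resize(s,None,fx=4,fy=4,interpolation=cv2.INTER_CUBIC))
```

```text
[ 394  196   53   67 1521] [[392.5, 201.3000030517578], [435.79998779296875, 193.6999969482422], [446.8999938964844, 256.5], [403.6000061035156, 264.1000061035156]] [ 0.5426 -0.2801  0.012 ] [(np.float64(0.1105), np.float64(-78.6)), (np.float64(0.1602), np.float64(-171.9))]
[ 319  206   50   66 2707] [[318.5, 209.1999969482422], [362.29998779296875, 204.89999389648438], [368.5, 266.8999938964844], [324.70001220703125, 271.20001220703125]] [ 0.5159 -0.0927  0.012 ] [(np.float64(0.1099), np.float64(-83.0)), (np.float64(0.1564), np.float64(-174.3))]
```

View pics/c3.png

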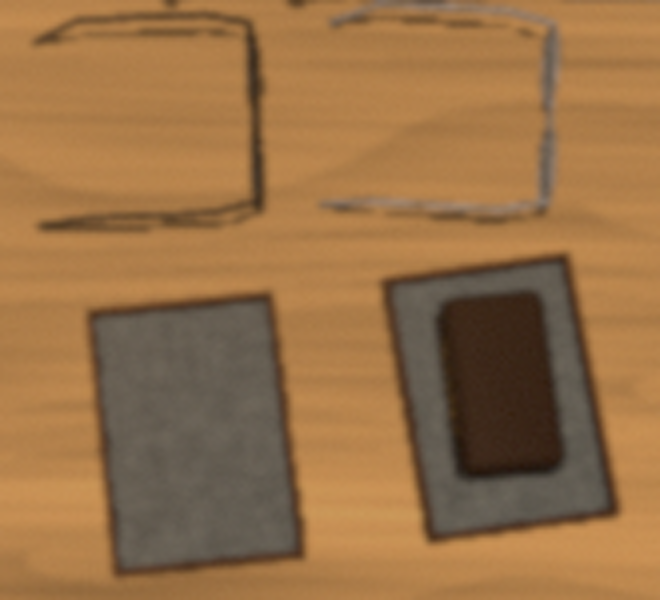

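View pics/c4.png

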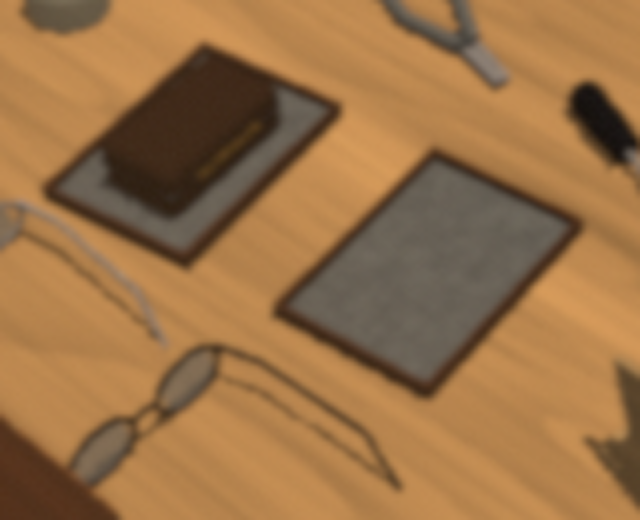

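```bash
cat > tgt.py <<'E'
from h import *
q=np.load("ch.npy"); R=chR(q[3])
def tcp(x,z,ahead,y=0): return R@np.array([x,y,z])/1000+q[:3]+[0,0,ahead/1000]
E
python3 - <<'E'
from tgt import *
s=robot.state(); p=s["tcp_pos"]; 
print("up",R[:,0],"y",R[:,1],"n",R[:,2])
for x,z in((-120,90),(-120,16),(-28,16)): print(x,z,tcp(x,z,73),tcp(x,z,73)-p)
for z in (90,14): print(tcp(49,z,66))
print(q[3]-np.pi/2-np.arctan2(*s["tcp_rot"][1::-1,1]))
print(ray("top",343.5,238,.004),ray("top",343.5,238,.012))
E
```

```text
up [0.20750012 0.91649655 0.34202014] y [-0.97531526  0.22081701  0.        ] n [-0.07552387 -0.33357746  0.93969262]
-120 90 [0.51127815 0.10457033 0.20203919] [ 0.31631931 -0.38256103 -0.10135159]
-120 16 [0.51686692 0.12925506 0.13250193] [ 0.32190808 -0.3578763  -0.17088885]
-28 16 [0.53595693 0.21357274 0.16396779] [ 0.34099809 -0.27355862 -0.13942299]
[0.54634567 0.25945825 0.25284059]
[0.55208548 0.28481013 0.18142395]
-1.4126629034872376
[ 0.51658818 -0.09307844  0.004     ] [ 0.51501133 -0.09274633  0.012     ]
```

Request:
{"fn": "apply_moves", "kwargs": {
  "motion": [
    [[0.03,-0.03,0],-0.12,0],
    [[0.054,-0.06,0],-0.24,0],
    [[0.081,-0.09,0],-0.36,0],
    [[0.108,-0.12,0],-0.48,0],
    [[0.134,-0.149,0],-0.6,0],
    [[0.161,-0.179,0],-0.72,0],
    [[0.188,-0.209,0],-0.84,0],
    [[0.215,-0.239,0],-0.96,0],
    [[0.241,-0.268,0],-1.08,0],
    [[0.268,-0.298,-0.02],-1.2,0]
  ],
  "force": 20
}}

```text
time: 0.93
tcp_pos: [0.4636, 0.1901, 0.2877]
tcp_rot: [[0.016, 1.0, 0.005], [1.0, -0.016, 0.001], [0.001, 0.005, -1.0]]
wrist_force: [1.0, 1.0, 0.9]
gripper_width: 0.0001
```

Request:
{"fn": "apply_moves", "kwargs": {
  "motion": [
    [[0.027,-0.03,-0.03],-0.12,0],
    [[0.054,-0.06,-0.06],-0.213,0],
    [[0.054,-0.06,-0.06],-0.213,0],
    [[0.054,-0.06,-0.06],-0.213,0]
  ]
}}

```text
time: 1.27
tcp_pos: [0.5154, 0.1292, 0.2225]
tcp_rot: [[0.224, 0.975, -0.004], [0.975, -0.224, -0.001], [-0.002, -0.004, -1.0]]
wrist_force: [-1.0, 0.1, 0.5]
gripper_width: 0.0001
```

```bash
python3 - <<'E'
from tgt import *
s=robot.state(); p=s["tcp_pos"]; print(s["time"],p,s["wrist_force"],s["gripper_width"])
print(np.degrees(np.arctan2(*s["tcp_rot"][1::-1,1])), "want",np.degrees(q[3])-90)
print(tcp(-120,16,73)-p)
print(R.T@(p-[0,0,.073]-q[:3]))
E
python3 ov.py b
```

```text
1.2667 [0.51536924 0.12922482 0.22251681] [-1.01220069  0.05509036  0.5103277 ] 0.00013654686264058923
-12.918814068196054 want -12.757024536271146
[ 1.49767678e-03  3.02415403e-05 -9.00148786e-02]
[-0.08955158  0.00145403  0.10070952]
```

View pics/ovs_b.png

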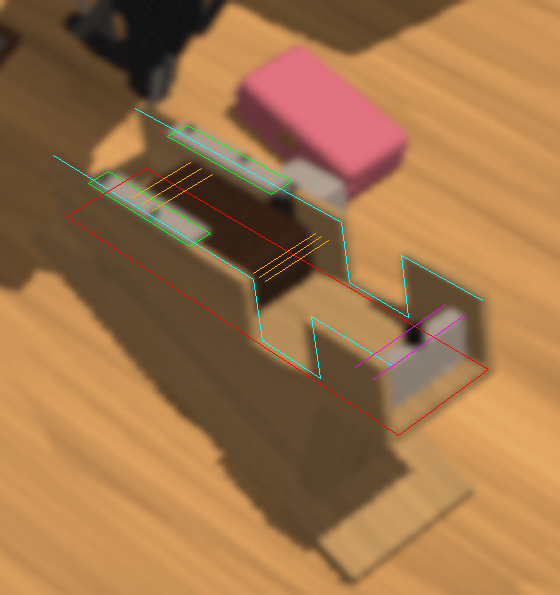

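View pics/ovt_b.png

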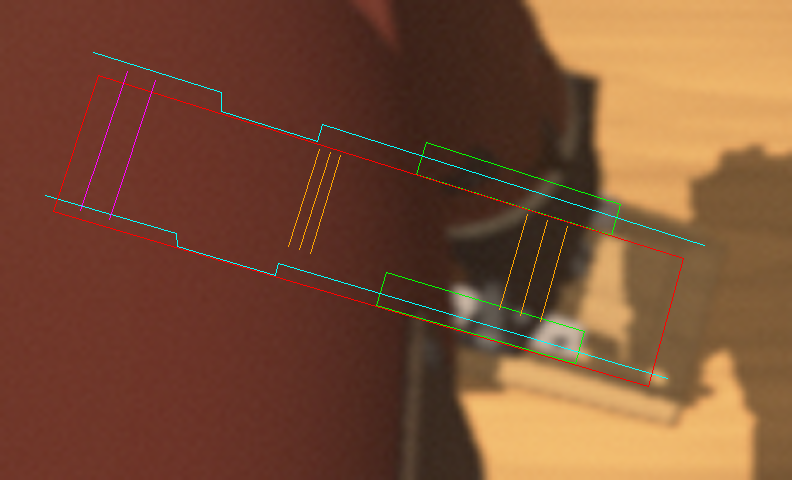

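Request:
{"fn": "apply_moves", "kwargs": {
  "motion": [
    [[0.001,0,-0.02],0,0],
    [[0.001,0,-0.04],0,0],
    [[0.001,0,-0.055],0,0],
    [[0.001,0,-0.07],0,0],
    [[0.001,0,-0.08],0,0],
    [[0.001,0,-0.088],0,0],
    [[0.001,0,-0.088],0,0],
    [[0.001,0,-0.088],0,0]
  ]
}}

```text
time: 2.03
tcp_pos: [0.5161, 0.1322, 0.1379]
tcp_rot: [[0.22, 0.975, 0.0], [0.975, -0.22, 0.0], [0.0, 0.0, -1.0]]
wrist_force: [0.5, -0.6, 1.2]
gripper_width: -0.0002
```

```bash
cat > st.py <<'E'
from tgt import *
import sys
s=robot.state(); p=s["tcp_pos"]; a=float(sys.argv[1]) if len(sys.argv)>1 else 73
print(s["time"],p.round(4),"F",s["wrist_force"].round(1),"Fch",(R.T@s["wrist_force"]).round(1),"w",s["gripper_width"].round(4),"tip ch mm",(1000*R.T@(p-[0,0,a/1000]-q[:3])).round(1))
E
python3 st.py
python3 - <<'E'
from tgt import *
im=robot.camera("scene")[:,:,::-1]
cv2.imwrite("pics/d1.png",cv2.resize(im[200:400,310:500],None,fx=3,fy=3,interpolation=cv2.INTER_CUBIC))
E
```

```text
Traceback (most recent call last):
  File "st.py", line 4, in <module>
    print(s["time"],p.round(4),"F",s["wrist_force"].round(1),"Fch",(R.T@s["wrist_force"]).round(1),"w",s["gripper_width"].round(4),"tip ch mm",(1000*R.T@(p-[0,0,a/1000]-q[:3])).round(1))
                                                                                                       ^^^^^^^^^^^^^^^^^^^^^^^^
AttributeError: 'float' object has no attribute 'round'
```

View pics/d1.png

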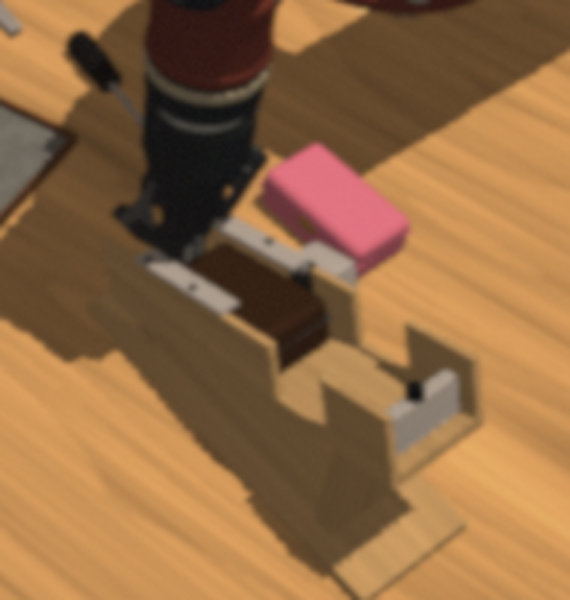

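Request:
{"fn": "apply_moves", "kwargs": {
  "motion": [
    [[0.0004,0.0018,0.0007],0,0],
    [[0.0008,0.0037,0.0014],0,0],
    [[0.0012,0.0055,0.0021],0,0],
    [[0.0017,0.0073,0.0027],0,0],
    [[0.0021,0.0092,0.0034],0,0],
    [[0.0025,0.011,0.0041],0,0]
  ]
}}

```text
time: 2.58
tcp_pos: [0.5187, 0.1416, 0.1418]
tcp_rot: [[0.222, 0.975, 0.0], [0.975, -0.222, -0.003], [-0.003, 0.001, -1.0]]
wrist_force: [0.4, -8.7, -1.4]
gripper_width: -0.0
```

```bash
sed -i 's/s\["gripper_width"\].round(4)/round(s["gripper_width"],4)/' st.py; python3 st.py
```

```text
2.5833 [0.5187 0.1416 0.1418] F [ 0.4 -8.7 -1.4] Fch [-8.3 -2.3  1.5] w -0.0 tip ch mm [-105.1    1.    20.5]
```

Request:
{"fn": "apply_moves", "kwargs": {
  "motion": [
    [[0.0004,0.0018,0.0007],0,0],
    [[0.0008,0.0037,0.0014],0,0],
    [[0.0012,0.0055,0.0021],0,0],
    [[0.0017,0.0073,0.0027],0,0],
    [[0.0021,0.0092,0.0034],0,0],
    [[0.0025,0.011,0.0041],0,0],
    [[0.0029,0.0128,0.0048],0,0],
    [[0.0033,0.0147,0.0055],0,0],
    [[0.0037,0.0165,0.0062],0,0],
    [[0.0042,0.0183,0.0068],0,0]
  ]
}}

```text
time: 3.42
tcp_pos: [0.5229, 0.1599, 0.1486]
tcp_rot: [[0.222, 0.975, 0.0], [0.975, -0.222, -0.003], [-0.003, 0.001, -1.0]]
wrist_force: [-0.3, -7.5, -0.6]
gripper_width: -0.0
```

```bash
python3 st.py; python3 ov.py c
```

```text
3.4167 [0.5229 0.1599 0.1486] F [-0.3 -7.5 -0.6] Fch [-7.2 -1.4  2. ] w -0.0 tip ch mm [-85.2   0.9  20.5]
```

View pics/ovs_c.png

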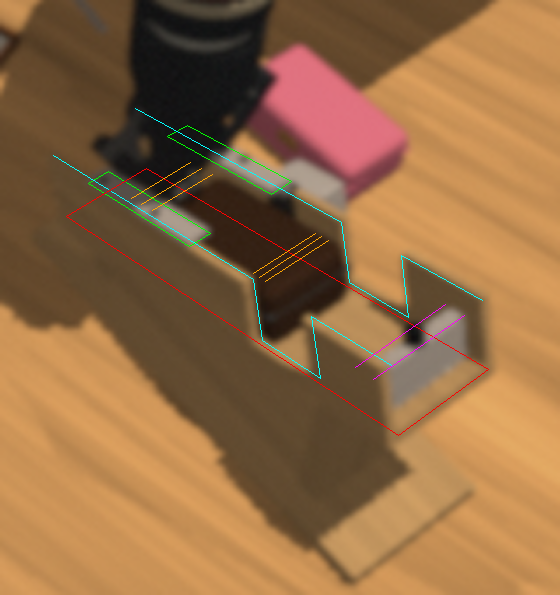

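Request:
{"fn": "apply_moves", "kwargs": {
  "motion": [
    [[0.0004,0.0018,0.0007],0,0],
    [[0.0008,0.0037,0.0014],0,0],
    [[0.0012,0.0055,0.0021],0,0],
    [[0.0017,0.0073,0.0027],0,0],
    [[0.0021,0.0092,0.0034],0,0],
    [[0.0025,0.011,0.0041],0,0],
    [[0.0029,0.0128,0.0048],0,0],
    [[0.0033,0.0147,0.0055],0,0],
    [[0.0037,0.0165,0.0062],0,0],
    [[0.0042,0.0183,0.0068],0,0]
  ]
}}

```text
time: 4.35
tcp_pos: [0.5271, 0.1781, 0.1554]
tcp_rot: [[0.222, 0.975, 0.0], [0.975, -0.222, -0.003], [-0.003, 0.001, -1.0]]
wrist_force: [1.1, -8.4, -1.0]
gripper_width: -0.0001
```

Request:
{"fn": "apply_moves", "kwargs": {
  "motion": [
    [[0.0004,0.0018,0.0007],0,0],
    [[0.0008,0.0037,0.0014],0,0],
    [[0.0012,0.0055,0.0021],0,0],
    [[0.0017,0.0073,0.0027],0,0],
    [[0.0021,0.0092,0.0034],0,0],
    [[0.0025,0.011,0.0041],0,0],
    [[0.0029,0.0128,0.0048],0,0],
    [[0.0033,0.0147,0.0055],0,0],
    [[0.0037,0.0165,0.0062],0,0],
    [[0.0042,0.0183,0.0068],0,0]
  ]
}}

```text
time: 5.18
tcp_pos: [0.5313, 0.1964, 0.1622]
tcp_rot: [[0.222, 0.975, 0.0], [0.975, -0.222, -0.003], [-0.003, 0.001, -1.0]]
wrist_force: [-0.1, -8.4, -0.3]
gripper_width: -0.0001
```

```bash
python3 st.py
cat > look.py <<'E'
from tgt import *
import sys
tag=sys.argv[1]; xs=list(map(int,sys.argv[2].split(",")))
im=robot.camera("scene")[:,:,::-1]; x0,y0,f=370,265,5
a=cv2.resize(im[y0:y0+115,x0:x0+115],None,fx=f,fy=f,interpolation=cv2.INTER_CUBIC)
def L(pts,c):
    p=(proj("scene",np.array(pts)/1000@R.T+q[:3])-[x0,y0]+.5)*f-.5
    cv2.polylines(a,[np.round(p).astype(np.int32)],False,c,1)
for x in xs: L([(x,-28,40),(x,28,40)],(0,165,255)); L([(x,-28,0),(x,28,0)],(0,255,255))
for x in (108,113,118): L([(x,-34,30),(x,34,30)],(255,0,255))
L([(32,-40,48),(32,-40,4),(78,-40,4),(78,-40,48),(135,-40,48)],(255,255,0)); L([(32,40,48),(32,40,4),(78,40,4),(78,40,48),(135,40,48)],(255,255,0))
cv2.imwrite(f"pics/l_{tag}.png",a); cv2.imwrite(f"pics/lraw_{tag}.png",cv2.resize(im[y0:y0+115,x0:x0+115],None,fx=f,fy=f,interpolation=cv2.INTER_CUBIC))
E
python3 look.py a 75,80,85
```

```text
5.1833 [0.5313 0.1964 0.1622] F [-0.1 -8.4 -0.3] Fch [-7.8 -1.8  2.5] w -0.0001 tip ch mm [-45.3   0.8  20.4]
```

View pics/l_a.png

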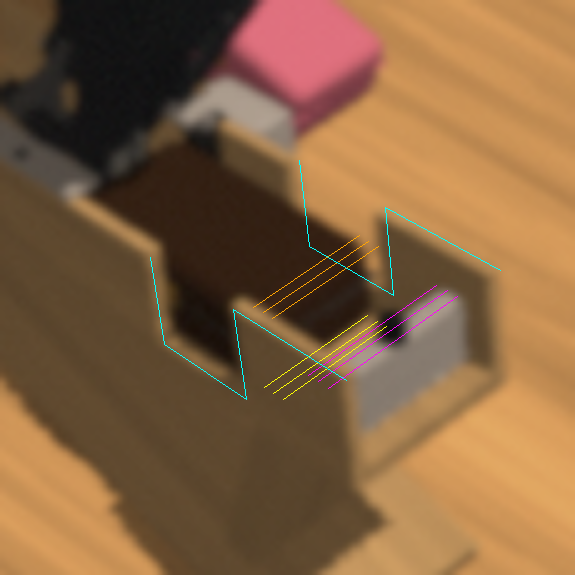

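View pics/lraw_a.png

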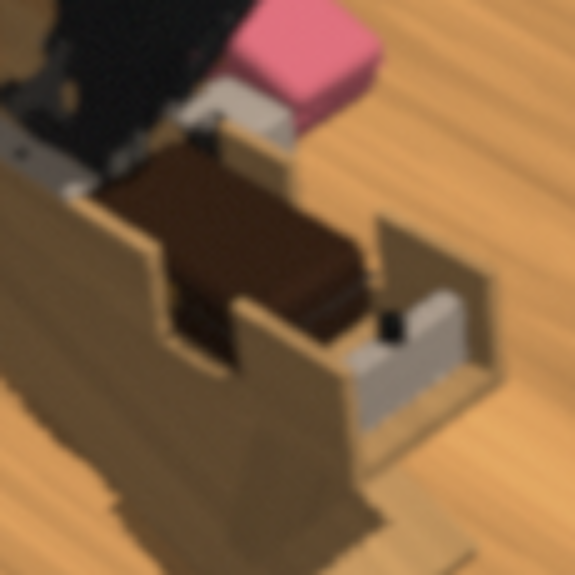

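Request:
{"fn": "apply_moves", "kwargs": {
  "motion": [
    [[0.0004,0.0018,0.0007],0,0],
    [[0.0008,0.0037,0.0014],0,0],
    [[0.0012,0.0055,0.0021],0,0],
    [[0.0017,0.0073,0.0027],0,0],
    [[0.0021,0.0092,0.0034],0,0],
    [[0.0025,0.011,0.0041],0,0],
    [[0.0029,0.0128,0.0048],0,0],
    [[0.0033,0.0147,0.0055],0,0],
    [[0.0037,0.0165,0.0062],0,0],
    [[0.0039,0.0174,0.0065],0,0]
  ]
}}

```text
time: 6.07
tcp_pos: [0.5352, 0.2149, 0.1689]
tcp_rot: [[0.221, 0.975, 0.0], [0.975, -0.221, -0.001], [-0.001, 0.0, -1.0]]
wrist_force: [-1.6, -5.9, 4.4]
gripper_width: -0.0
```

```bash
python3 st.py;python3 look.py b 95,100,105
```

```text
6.0667 [0.5352 0.2149 0.1689] F [-1.6 -5.9  4.4] Fch [-4.2  0.2  6.2] w -0.0 tip ch mm [-25.3   1.1  20.2]
```

View pics/l_b.png

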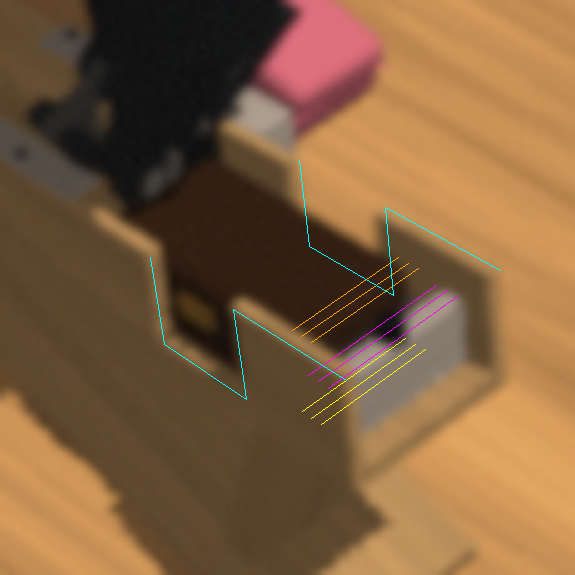

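View pics/lraw_b.png

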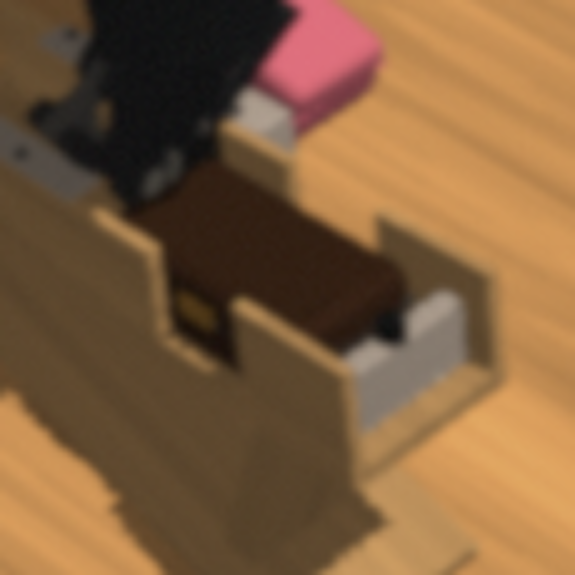

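Request:
{"fn": "apply_moves", "kwargs": {
  "motion": [
    [[0.0002,0.0009,0.0003],0,0],
    [[0.0004,0.0018,0.0007],0,0],
    [[0.0006,0.0027,0.001],0,0]
  ]
}}

```text
time: 6.37
tcp_pos: [0.5357, 0.2175, 0.1698]
tcp_rot: [[0.221, 0.975, 0.0], [0.975, -0.221, -0.001], [-0.001, 0.0, -1.0]]
wrist_force: [-0.9, -5.3, 4.2]
gripper_width: -0.0004
```

```bash
python3 st.py;python3 look.py c 95,100,105
```

```text
6.3667 [0.5357 0.2175 0.1698] F [-0.9 -5.3  4.2] Fch [-3.6 -0.3  5.8] w -0.0004 tip ch mm [-22.5   1.1  20.2]
```

View pics/lraw_c.png

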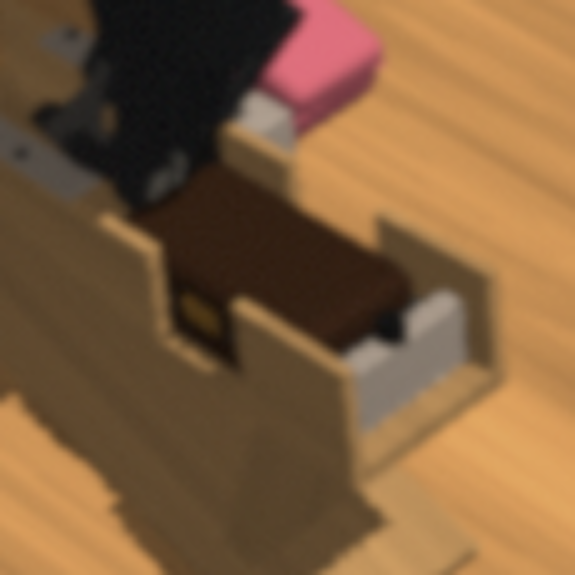

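Request:
{"fn": "apply_moves", "kwargs": {
  "motion": [
    [[-0.0006,-0.0027,-0.001],0,0],
    [[-0.0012,-0.0055,-0.0021],0,0],
    [[-0.0021,-0.0092,-0.0034],0,0],
    [[-0.0021,-0.0092,0.015],0,0],
    [[-0.0021,-0.0092,0.04],0,0],
    [[-0.0021,-0.0092,0.07],0,0],
    [[-0.0021,-0.0092,0.1],0,0],
    [[-0.0021,-0.0092,0.11],0,0]
  ]
}}

```text
time: 7.08
tcp_pos: [0.5349, 0.2087, 0.2835]
tcp_rot: [[0.221, 0.975, 0.005], [0.975, -0.221, 0.002], [0.003, 0.005, -1.0]]
wrist_force: [1.7, 0.1, 0.5]
gripper_width: -0.0
```

```bash
python3 st.py;python3 look.py d 95,100; python3 -c "
from h import *
im=robot.camera('top')[:,:,::-1]; cv2.imwrite('pics/t_d.png',cv2.resize(im[170:270,125:290],None,fx=4.8,fy=4.8,interpolation=cv2.INTER_CUBIC))"
```

```text
7.0833 [0.5349 0.2087 0.2835] F [1.7 0.1 0.5] Fch [ 0.6 -1.6  0.3] w -0.0 tip ch mm [  8.2   0.  130. ]
```

View pics/l_d.png

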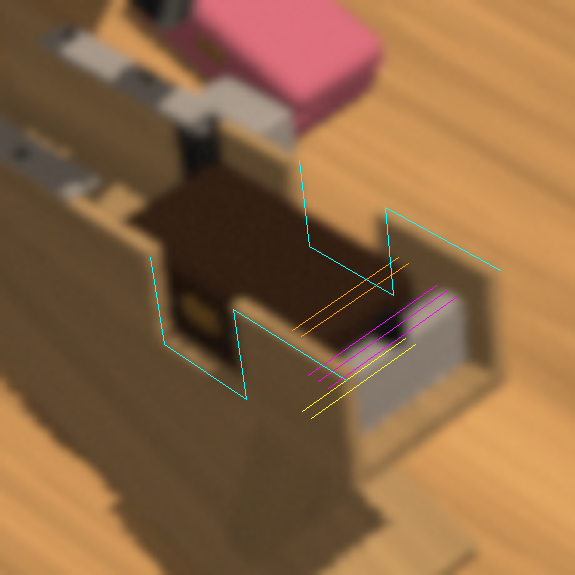

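View pics/t_d.png

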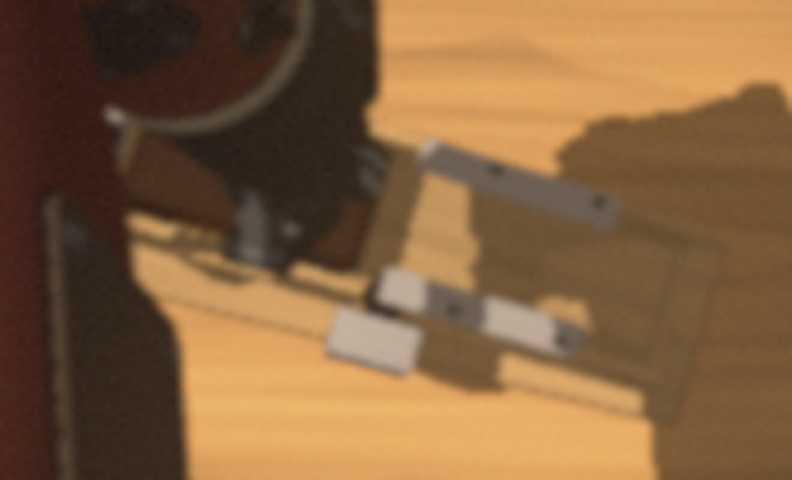

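Request:
{"fn": "apply_moves", "kwargs": {
  "motion": [
    [[0.006,0.025,0.01],0,0.085],
    [[0.012,0.05,0.01],0,0.085],
    [[0.0172,0.0761,0.01],0,0.085],
    [[0.0172,0.0761,0.0],0,0.085],
    [[0.0172,0.0761,-0.01],0,0.085],
    [[0.0172,0.0761,-0.02],0,0.085],
    [[0.0172,0.0761,-0.03],0,0.085],
    [[0.0172,0.0761,-0.03],0,0.085]
  ]
}}

```text
time: 7.85
tcp_pos: [0.5495, 0.2832, 0.2462]
tcp_rot: [[0.222, 0.975, -0.004], [0.975, -0.222, -0.002], [-0.003, -0.004, -1.0]]
wrist_force: [-0.7, -0.6, -1.1]
gripper_width: 0.0852
```

```bash
python3 st.py 60
python3 - <<'E'
from tgt import *
p=robot.state()["tcp_pos"]; print(tcp(49,14,66)-p)
im=robot.camera("scene")[:,:,::-1]
cv2.imwrite("pics/e1.png",cv2.resize(im[200:400,310:500],None,fx=3,fy=3,interpolation=cv2.INTER_CUBIC))
E
```

```text
7.85 [0.5495 0.2832 0.2462] F [-0.7 -0.6 -1.1] Fch [-1.   0.5 -0.8] w 0.0852 tip ch mm [71.2  2.2 81.3]
[ 0.00263109  0.00163346 -0.06481779]
```

View pics/e1.png

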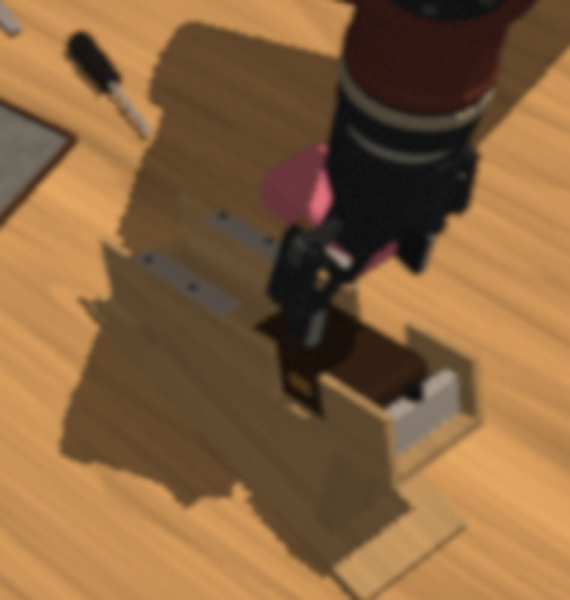

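Request:
{"fn": "apply_moves", "kwargs": {
  "motion": [
    [[0,0,-0.012],0,0.085],
    [[0,0,-0.024],0,0.085],
    [[0,0,-0.03],0,0.085],
    [[0,0,-0.03],0,0.085],
    [[0,0,-0.03],0,0.085]
  ]
}}

```text
time: 8.32
tcp_pos: [0.5508, 0.2843, 0.2198]
tcp_rot: [[0.222, 0.975, -0.0], [0.975, -0.222, 0.0], [-0.0, -0.0, -1.0]]
wrist_force: [-0.5, -0.1, 0.5]
gripper_width: 0.0852
```

```bash
python3 st.py 60
python3 - <<'E'
from tgt import *
p=robot.state()["tcp_pos"]; print(tcp(49,14,66)-p)
im=robot.camera("scene")[:,:,::-1]
cv2.imwrite("pics/e2.png",cv2.resize(im[240:380,350:490],None,fx=4,fy=4,interpolation=cv2.INTER_CUBIC))
E
```

```text
8.3167 [0.5508 0.2843 0.2198] F [-0.5 -0.1  0.5] Fch [-0.   0.4  0.6] w 0.0852 tip ch mm [63.4  1.1 55.9]
[ 0.00124304  0.00054178 -0.03832728]
```

View pics/e2.png

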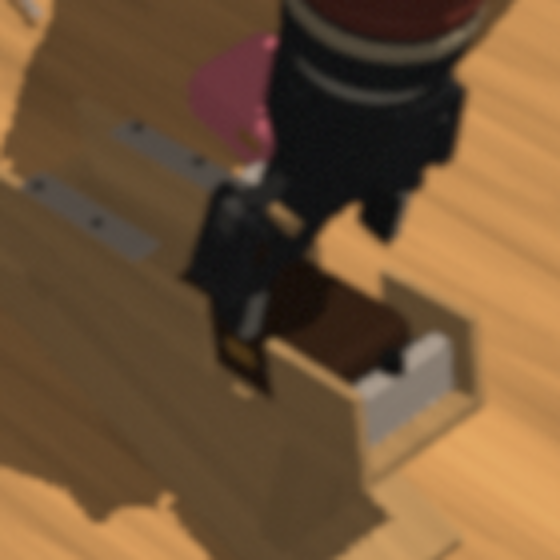

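Request:
{"fn": "apply_moves", "kwargs": {
  "motion": [
    [[0.001,0.0005,-0.007],0,0.085],
    [[0.001,0.0005,-0.014],0,0.085],
    [[0.001,0.0005,-0.02],0,0.085],
    [[0.001,0.0005,-0.026],0,0.085],
    [[0.001,0.0005,-0.032],0,0.085],
    [[0.001,0.0005,-0.037],0,0.085],
    [[0.001,0.0005,-0.037],0,0.085]
  ]
}}

```text
time: 8.95
tcp_pos: [0.5512, 0.2848, 0.181]
tcp_rot: [[0.221, 0.975, -0.002], [0.975, -0.221, -0.001], [-0.001, -0.002, -1.0]]
wrist_force: [-0.2, -0.5, -0.4]
gripper_width: 0.0852
```

```bash
python3 st.py 60
python3 - <<'E'
from tgt import *
im=robot.camera("scene")[:,:,::-1]
cv2.imwrite("pics/e3.png",cv2.resize(im[240:380,350:490],None,fx=4,fy=4,interpolation=cv2.INTER_CUBIC))
E
```

```text
8.95 [0.5512 0.2848 0.181 ] F [-0.2 -0.5 -0.4] Fch [-0.6  0.1 -0.2] w 0.0852 tip ch mm [50.8  0.9 19.3]
```

View pics/e3.png

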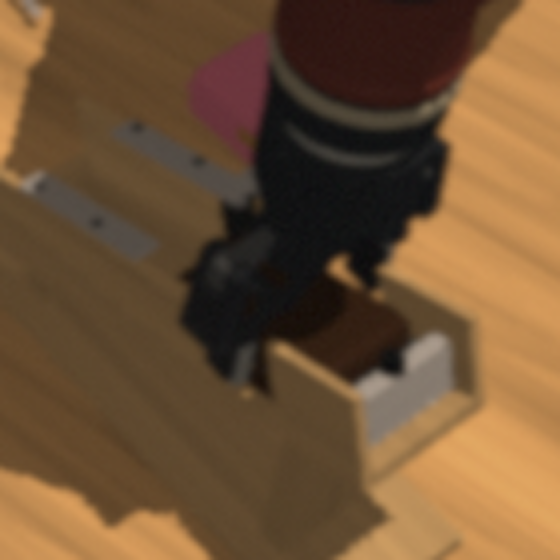

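Request:
{"fn": "apply_moves", "kwargs": {
  "motion": [
    [[0,0,0],0,0.075],
    [[0,0,0],0,0.068],
    [[0,0,0],0,0.062],
    [[0,0,0],0,0.056],
    [[0,0,0],0,0.054],
    [[0,0,0],0,0.054]
  ],
  "force": 25
}}

```text
time: 9.5
tcp_pos: [0.5521, 0.2851, 0.183]
tcp_rot: [[0.221, 0.975, 0.001], [0.975, -0.221, 0.0], [0.001, 0.001, -1.0]]
wrist_force: [1.1, -0.3, 4.8]
gripper_width: 0.0618
```

```bash
python3 st.py 66
```

```text
9.5 [0.5521 0.2851 0.183 ] F [ 1.1 -0.3  4.8] Fch [ 1.6 -1.2  4.5] w 0.0618 tip ch mm [49.8  0.  15.4]
```

Request:
{"fn": "apply_moves", "kwargs": {
  "motion": [
    [[-0.0003,-0.0013,0.0038],0,0.054],
    [[-0.0006,-0.0027,0.0075],0,0.054],
    [[-0.0011,-0.0047,0.0132],0,0.054],
    [[-0.0015,-0.0067,0.0188],0,0.054],
    [[-0.0021,-0.0093,0.0263],0,0.054],
    [[-0.0027,-0.012,0.0338],0,0.054],
    [[-0.0033,-0.0147,0.0413],0,0.054],
    [[-0.0039,-0.0173,0.0489],0,0.054],
    [[-0.0045,-0.02,0.0564],0,0.054],
    [[-0.0045,-0.02,0.07],0,0.054]
  ]
}}

```text
time: 10.33
tcp_pos: [0.5467, 0.2643, 0.2524]
tcp_rot: [[0.222, 0.975, -0.002], [0.975, -0.222, -0.001], [-0.001, -0.001, -1.0]]
wrist_force: [-1.1, 0.8, -1.6]
gripper_width: 0.0614
```

```bash
python3 st.py 66
python3 - <<'E'
from tgt import *
im=robot.camera("scene")[:,:,::-1]
cv2.imwrite("pics/f1.png",cv2.resize(im[200:400,310:510],None,fx=3,fy=3,interpolation=cv2.INTER_CUBIC))
E
```

```text
10.3333 [0.5467 0.2643 0.2524] F [-1.1  0.8 -1.6] Fch [-0.1  1.3 -1.7] w 0.0614 tip ch mm [53.3  0.7 87.9]
```

View pics/f1.png

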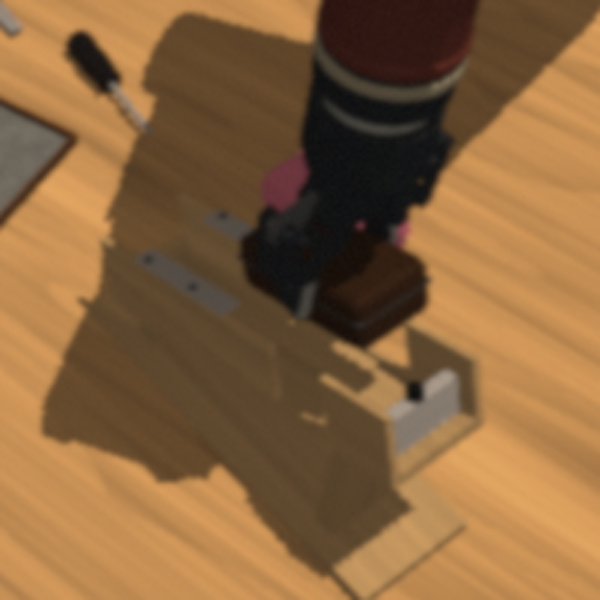

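Request:
{"fn": "apply_moves", "kwargs": {
  "motion": [
    [[0,0,0.02],0,0.054],
    [[0,-0.015,0.045],0,0.054],
    [[-0.003,-0.035,0.065],-0.08,0.054],
    [[-0.005,-0.06,0.07],-0.18,0.054],
    [[-0.008,-0.09,0.07],-0.29,0.054],
    [[-0.01,-0.12,0.07],-0.4,0.054],
    [[-0.012,-0.15,0.07],-0.51,0.054],
    [[-0.014,-0.18,0.07],-0.62,0.054],
    [[-0.016,-0.21,0.07],-0.73,0.054],
    [[-0.018,-0.24,0.07],-0.84,0.054]
  ]
}}

```text
time: 11.22
tcp_pos: [0.529, 0.0236, 0.3227]
tcp_rot: [[0.876, 0.482, 0.001], [0.482, -0.876, -0.0], [0.0, 0.0, -1.0]]
wrist_force: [1.7, -0.1, -1.9]
gripper_width: 0.0614
```

Request:
{"fn": "apply_moves", "kwargs": {
  "motion": [
    [[-0.002,-0.03,0],-0.1,0.054],
    [[-0.004,-0.06,0],-0.2,0.054],
    [[-0.006,-0.085,0],-0.3,0.054],
    [[-0.007,-0.105,0],-0.38,0.054],
    [[-0.008,-0.117,-0.01],-0.4,0.054],
    [[-0.008,-0.117,-0.03],-0.4,0.054],
    [[-0.008,-0.117,-0.06],-0.4,0.054],
    [[-0.008,-0.117,-0.09],-0.4,0.054],
    [[-0.008,-0.117,-0.12],-0.4,0.054],
    [[-0.008,-0.117,-0.12],-0.4,0.054]
  ]
}}

```text
time: 12.05
tcp_pos: [0.5181, -0.0906, 0.197]
tcp_rot: [[0.994, 0.11, -0.008], [0.11, -0.994, 0.003], [-0.008, -0.004, -1.0]]
wrist_force: [-1.2, 0.2, -2.3]
gripper_width: 0.0617
```

Run:
```python
from tgt import *
s=robot.state(); print(s["time"],s["tcp_pos"],s["wrist_force"],s["gripper_width"],np.degrees(np.arctan2(*s["tcp_rot"][1::-1,1])))
im=robot.camera("scene")[:,:,::-1]
cv2.imwrite("pics/g1.png",cv2.resize(im[170:330,190:390],None,fx=4,fy=3.7,interpolation=cv2.INTER_CUBIC))
im=robot.camera("top")[:,:,::-1]
cv2.imwrite("pics/g2.png",cv2.resize(im[130:300,280:460],None,fx=3.5,fy=3.5,interpolation=cv2.INTER_CUBIC))
```

```text
12.05 [ 0.51805018 -0.09064657  0.19699219] [-1.23214232  0.23607988 -2.26334088] 0.061716287117354135 -83.70797228956852
```

View pics/g1.png

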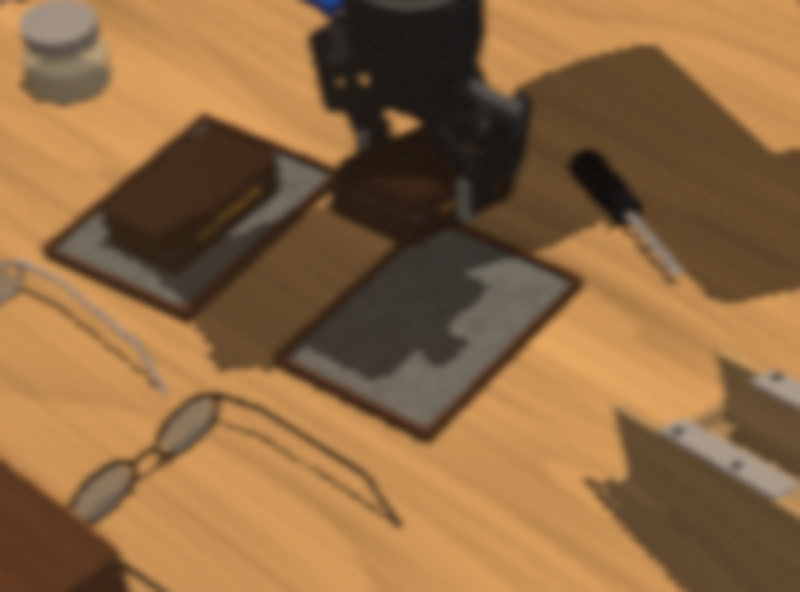

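View pics/g2.png

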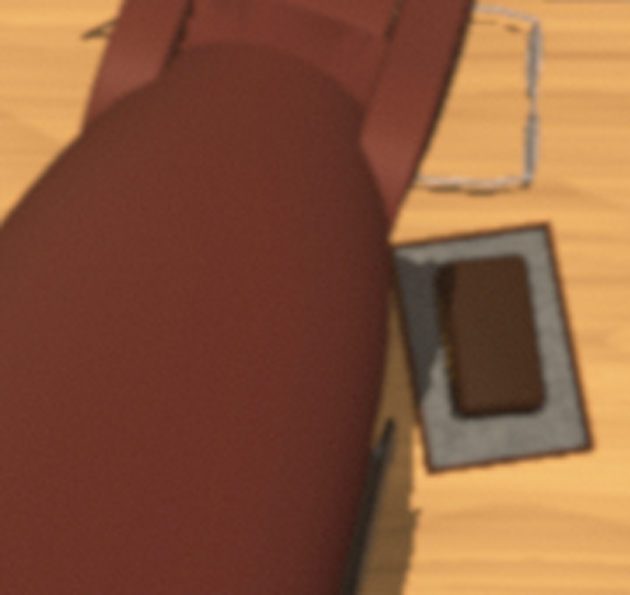

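Request:
{"fn": "apply_moves", "kwargs": {
  "motion": [
    [[0.002,-0.001,-0.02],0,0.054],
    [[0.002,-0.001,-0.04],0,0.054],
    [[0.002,-0.001,-0.06],0,0.054],
    [[0.002,-0.001,-0.075],0,0.054],
    [[0.002,-0.001,-0.085],0,0.054],
    [[0.002,-0.001,-0.09],0,0.054],
    [[0.002,-0.001,-0.094],0,0.054],
    [[0.002,-0.001,-0.097],0,0.054],
    [[0.002,-0.001,-0.099],0,0.054],
    [[0.002,-0.001,-0.1],0,0.054]
  ],
  "force": 20
}}

```text
time: 12.98
tcp_pos: [0.5237, -0.0931, 0.1028]
tcp_rot: [[0.994, 0.108, 0.001], [0.108, -0.994, -0.0], [0.001, 0.0, -1.0]]
wrist_force: [-0.1, 0.1, -0.5]
gripper_width: 0.062
```

```bash
cat > g.py <<'E'
from tgt import *
import sys
s=robot.state(); print(s["time"],s["tcp_pos"],s["wrist_force"],s["torque"],s["gripper_width"])
im=robot.camera("scene")[:,:,::-1]
cv2.imwrite(f"pics/{sys.argv[1]}.png",cv2.resize(im[180:320,220:380],None,fx=4,fy=4,interpolation=cv2.INTER_CUBIC))
E
python3 g.py h1
```

```text
12.9833 [ 0.52368822 -0.09306811  0.10282904] [-0.09334031  0.0842541  -0.52308608] [-0.04926258 -0.00578241 -0.04049128] 0.061959073795387
```

View pics/h1.png

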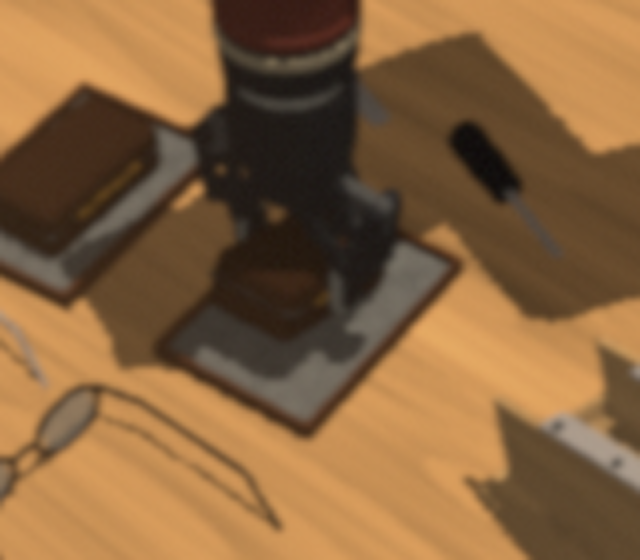

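Request:
{"fn": "apply_moves", "kwargs": {
  "motion": [
    [[0,0,-0.001],0,0.054],
    [[0,0,-0.002],0,0.054],
    [[0,0,-0.003],0,0.054],
    [[0,0,-0.004],0,0.054],
    [[0,0,-0.005],0,0.054],
    [[0,0,-0.006],0,0.054],
    [[0,0,-0.006],0,0.054]
  ]
}}

```text
time: 13.62
tcp_pos: [0.5256, -0.0932, 0.0978]
tcp_rot: [[0.994, 0.108, 0.005], [0.108, -0.994, -0.0], [0.005, 0.001, -1.0]]
wrist_force: [3.6, 1.6, 7.6]
gripper_width: 0.0616
```

```bash
python3 g.py h2
```

```text
13.6167 [ 0.52555738 -0.09316589  0.09780801] [3.60601643 1.647919   7.56042644] [ 0.49812703 -0.61633481 -0.04508354] 0.06157415367070264
```

View pics/h2.png

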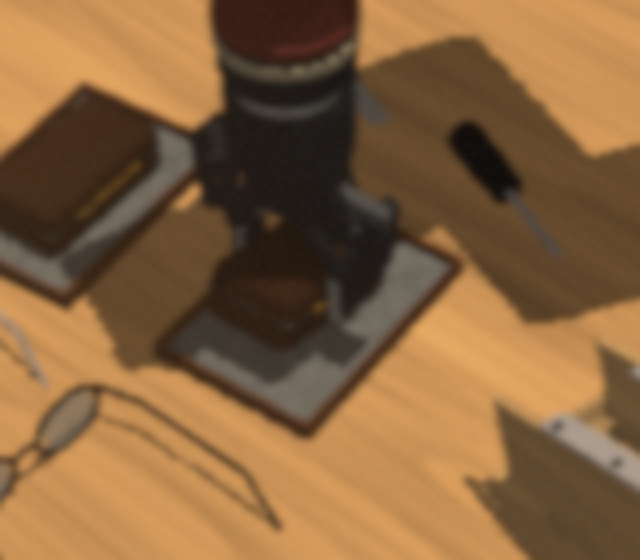

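Request:
{"fn": "apply_moves", "kwargs": {
  "motion": [
    [[0,0,-0.001],0,0.054],
    [[0,0,-0.002],0,0.054],
    [[0,0,-0.003],0,0.054],
    [[0,0,-0.004],0,0.054],
    [[0,0,-0.005],0,0.054],
    [[0,0,-0.006],0,0.054],
    [[0,0,-0.006],0,0.054]
  ]
}}

```text
time: 14.25
tcp_pos: [0.5258, -0.0935, 0.0919]
tcp_rot: [[0.994, 0.108, 0.005], [0.108, -0.994, -0.001], [0.005, 0.002, -1.0]]
wrist_force: [3.9, 0.4, 8.4]
gripper_width: 0.0616
```

```bash
python3 g.py h3
```

```text
14.25 [ 0.52575334 -0.09352092  0.09185776] [3.90444281 0.41151085 8.41054706] [ 0.06089363 -0.51024571 -0.04030889] 0.06162331884665056
```

View pics/h3.png

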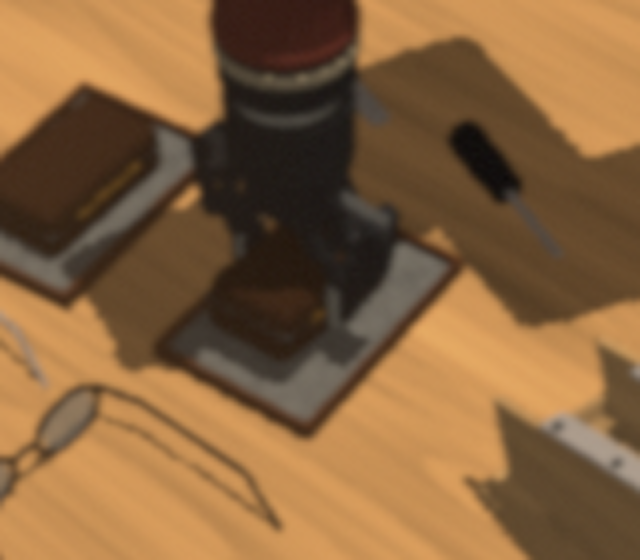

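Still turning smoothly at 8 N; continue.

Request:
{"fn": "apply_moves", "kwargs": {
  "motion": [
    [[0,0,-0.001],0,0.054],
    [[0,0,-0.002],0,0.054],
    [[0,0,-0.003],0,0.054],
    [[0,0,-0.004],0,0.054],
    [[0,0,-0.005],0,0.054],
    [[0,0,-0.005],0,0.054]
  ]
}}

```text
time: 14.8
tcp_pos: [0.5254, -0.0935, 0.0866]
tcp_rot: [[0.994, 0.108, 0.004], [0.108, -0.994, -0.001], [0.004, 0.002, -1.0]]
wrist_force: [3.1, 0.0, 6.3]
gripper_width: 0.0617
```

```bash
python3 g.py h4
```

```text
14.8 [ 0.5253819  -0.09349052  0.08662082] [3.11294688 0.03227889 6.25845542] [ 0.01004558 -0.37202475  0.04324546] 0.06172703468168816
```

View pics/h4.png

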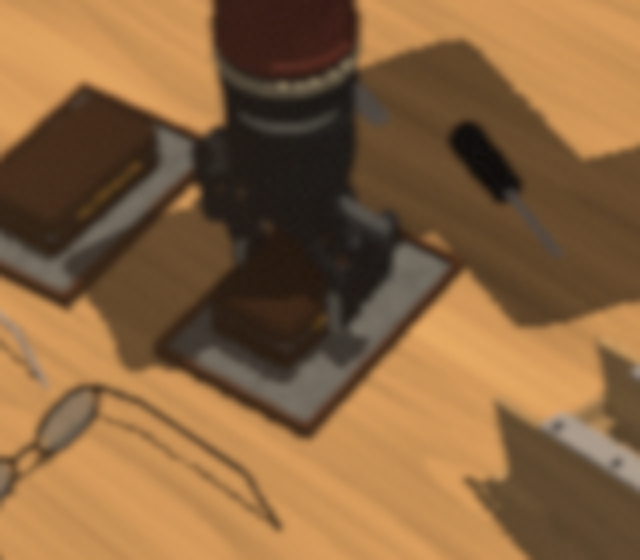

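Request:
{"fn": "apply_moves", "kwargs": {
  "motion": [
    [[0,0,-0.001],0,0.054],
    [[0,0,-0.002],0,0.054],
    [[0,0,-0.003],0,0.054],
    [[0,0,-0.0035],0,0.054],
    [[0,0,-0.0035],0,0.054]
  ]
}}

```text
time: 15.27
tcp_pos: [0.5252, -0.0934, 0.0831]
tcp_rot: [[0.994, 0.108, 0.004], [0.108, -0.994, -0.001], [0.004, 0.001, -1.0]]
wrist_force: [3.6, -0.3, 5.5]
gripper_width: 0.0619
```

```bash
python3 g.py h5
```

```text
15.2667 [ 0.52522724 -0.09344315  0.08305037] [ 3.59760262 -0.2641206   5.5266259 ] [ 0.00345989 -0.34546008  0.01179868] 0.06190257091710513
```

View pics/h5.png

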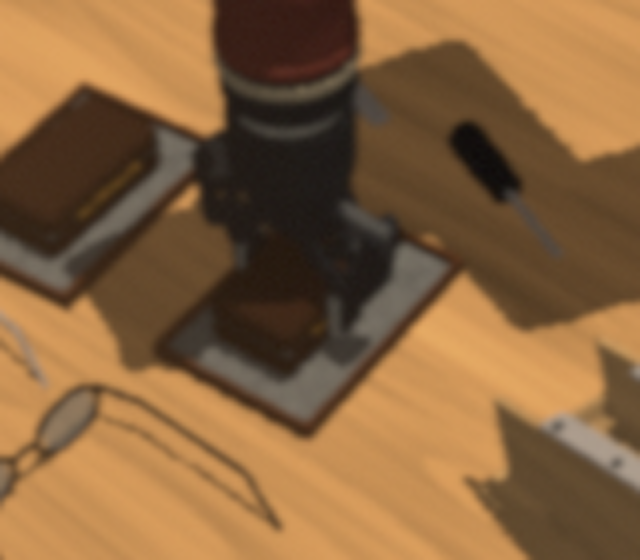

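Request:
{"fn": "apply_moves", "kwargs": {
  "motion": [
    [[0,0,-0.001],0,0.054],
    [[0,0,-0.002],0,0.054],
    [[0,0,-0.002],0,0.054]
  ]
}}

```text
time: 15.57
tcp_pos: [0.5251, -0.0934, 0.0809]
tcp_rot: [[0.994, 0.108, 0.004], [0.108, -0.994, -0.001], [0.004, 0.001, -1.0]]
wrist_force: [3.6, -0.6, 5.3]
gripper_width: 0.0617
```

```bash
python3 g.py h6
```

```text
15.5667 [ 0.52507491 -0.09341153  0.08091191] [ 3.57474816 -0.62807103  5.33095717] [-0.0120244  -0.29231108 -0.00436034] 0.06171382418459306
```

View pics/h6.png

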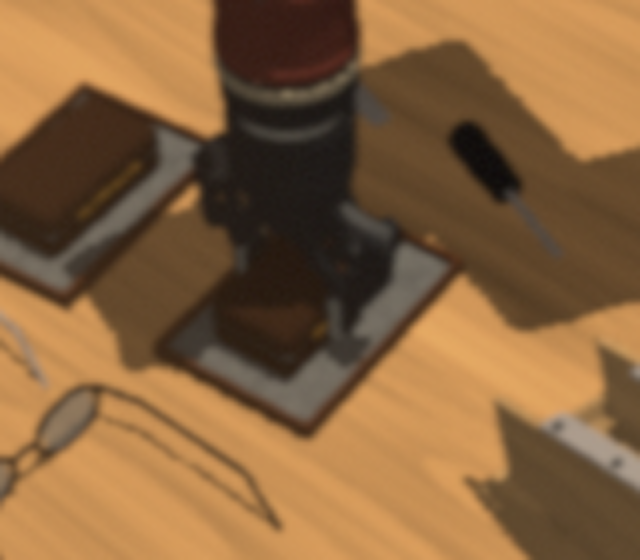

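Request:
{"fn": "apply_moves", "kwargs": {
  "motion": [
    [[0,0,-0.001],0,0.054],
    [[0,0,-0.002],0,0.054],
    [[0,0,-0.002],0,0.054]
  ]
}}

```text
time: 15.87
tcp_pos: [0.5252, -0.0934, 0.08]
tcp_rot: [[0.994, 0.108, 0.004], [0.108, -0.994, -0.001], [0.004, 0.001, -1.0]]
wrist_force: [-2.0, 0.9, 20.0]
gripper_width: 0.0617
```

```bash
python3 g.py h7
```

```text
15.8667 [ 0.52516393 -0.09340218  0.07998501] [-1.99567636  0.92615883 20.00280061] [0.49255408 0.5018581  0.01494345] 0.061690106686645416
```

View pics/h7.png

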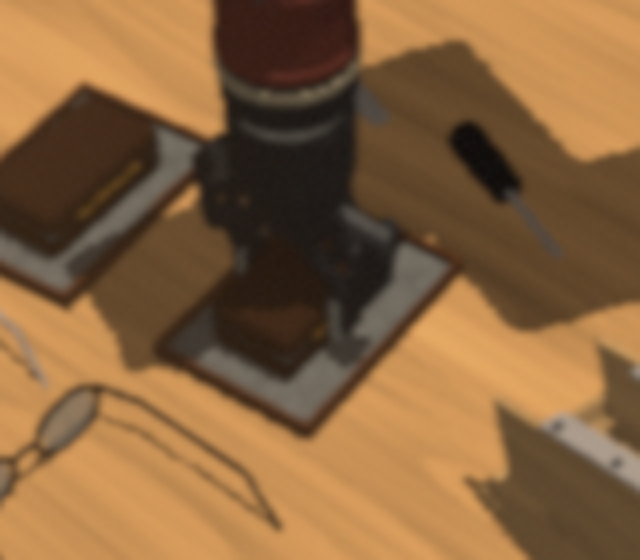

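Request:
{"fn": "apply_moves", "kwargs": {
  "motion": [
    [[0,0,0.001],0,0.062],
    [[0,0,0.001],0,0.066],
    [[0,0,0.001],0,0.07],
    [[0,0,0.001],0,0.075],
    [[0,0,0.001],0,0.075],
    [[0,0,0.001],0,0.075]
  ]
}}

```text
time: 16.42
tcp_pos: [0.5231, -0.0929, 0.0787]
tcp_rot: [[0.994, 0.108, -0.001], [0.108, -0.994, 0.0], [-0.001, -0.0, -1.0]]
wrist_force: [0.4, -0.2, 0.3]
gripper_width: 0.0751
```

```bash
python3 g.py h8
```

```text
16.4167 [ 0.52308646 -0.09290971  0.07865469] [ 0.39019813 -0.186854    0.26108689] [-0.00306     0.0430631   0.04772856] 0.07511255566914012
```

View pics/h8.png

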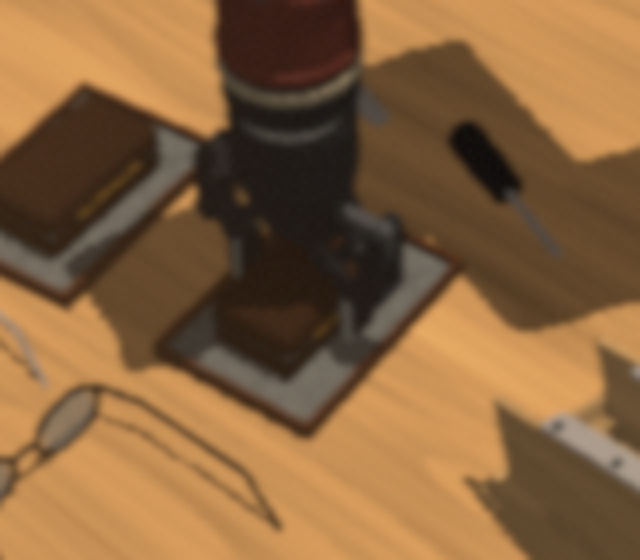

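Released with zero force. Rise straight up, then move aside towards the robot's left to clear the views.

Request:
{"fn": "apply_moves", "kwargs": {
  "motion": [
    [[0,0,0.008],0,0.075],
    [[0,0,0.02],0,0.075],
    [[0,0,0.04],0,0.075],
    [[0,0,0.07],0,0.075],
    [[0,0,0.1],0,0.075],
    [[0,0,0.13],0,0.075],
    [[0,0,0.16],0,0.075],
    [[0,0,0.19],0,0.075],
    [[0,0,0.21],0,0.075],
    [[0,0.02,0.22],0,0.075]
  ]
}}

```text
time: 17.3
tcp_pos: [0.5244, -0.0751, 0.3026]
tcp_rot: [[0.994, 0.105, 0.005], [0.105, -0.994, -0.002], [0.004, 0.003, -1.0]]
wrist_force: [0.7, -0.4, 0.1]
gripper_width: 0.0748
```

Request:
{"fn": "apply_moves", "kwargs": {
  "motion": [
    [[-0.01,0.03,0],0,0.075],
    [[-0.03,0.06,0],0,0.075],
    [[-0.05,0.09,0],0,0.075],
    [[-0.07,0.12,0],0,0.075],
    [[-0.09,0.15,0],0,0.075],
    [[-0.11,0.18,0],0,0.075],
    [[-0.13,0.21,0],0,0.075],
    [[-0.15,0.24,0],0,0.075],
    [[-0.17,0.27,0],0,0.075],
    [[-0.18,0.29,0],0,0.075]
  ]
}}

```text
time: 18.13
tcp_pos: [0.3615, 0.1356, 0.2993]
tcp_rot: [[0.989, 0.148, -0.005], [0.148, -0.988, 0.032], [-0.0, -0.032, -0.999]]
wrist_force: [0.1, 0.3, -0.5]
gripper_width: 0.0753
```

```bash
python3 g.py k1; python3 -c "
from h import *
im=robot.camera('top')[:,:,::-1]; cv2.imwrite('pics/k2.png',im)
im=robot.camera('scene')[:,:,::-1]; cv2.imwrite('pics/k3.png',im)"
```

```text
18.1333 [0.36151185 0.13558975 0.29926202] [ 0.11156746  0.30856755 -0.45991266] [-0.00210772 -0.0774652   0.02665405] 0.0753189677127265
```

View pics/k1.png

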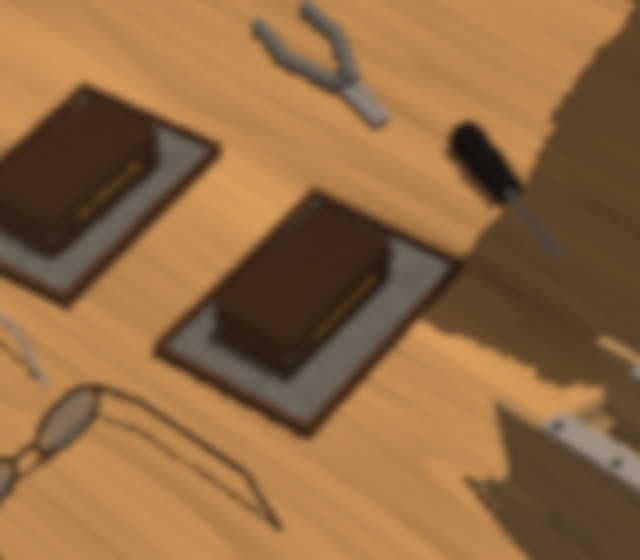

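View pics/k2.png

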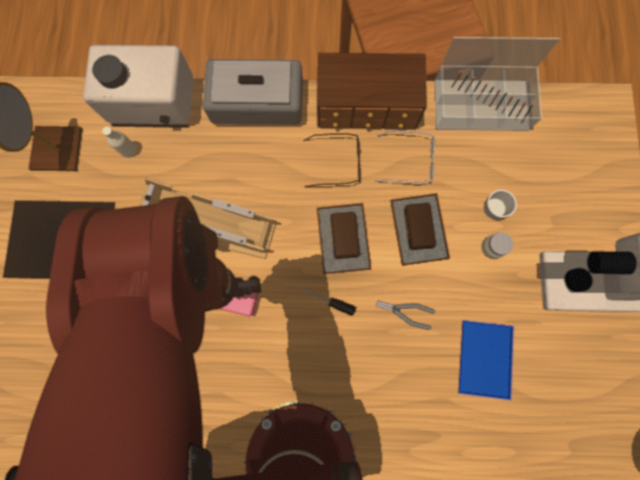

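Request:
{"fn": "apply_moves", "kwargs": {
  "motion": [
    [[0,0,0],0,0.075],
    [[0,0,0],0,0.075],
    [[0,0,0],0,0.075]
  ]
}}

```text
time: 18.53
tcp_pos: [0.3632, 0.135, 0.2988]
tcp_rot: [[0.989, 0.146, -0.005], [0.146, -0.989, 0.031], [-0.001, -0.032, -0.999]]
wrist_force: [-0.6, 1.0, 0.4]
gripper_width: 0.075
```

```bash
python3 -c "
from h import *
s=robot.state(); print(s['time'],s['tcp_pos'],s['wrist_force'],abs(s['joint_vel']).max())
print(robot.close_job())"
```

```text
18.5333 [0.36324509 0.13500302 0.29879162] [-0.58981044  1.02188496  0.39211692] 0.21849311458113985
the job is handed in; nothing more can be done
None
```

The jammed case is out of the chute and lying flat, right way up, in the empty tray. I handed the job in at 18.5 s.

- **Nudge:** With the fingers shut, I pushed the case up the chute at about 8 N, until the force dropped to about 4 N. The picture showed the roller sprung out and the case staying put, centred at about chute x +47 mm. Its upper end was roughly 10 mm short of the stop bar, judged by eye from picture overlays.
- **Lift:** I gripped it by its sides at the cut-outs with 25 N (opening 62 mm) and lifted along the floor's normal, so it would not move toward the stop bar.
- **Setting down:** The tool can only point down, so the case arrived tilted. I touched its low end to the tray floor and lowered slowly, letting it turn in a 20 N grip until it lay flat. The force jumped to 20 N at that point, and I then opened the fingers.

In the last pictures the case is inside the tray with all its edges clear of the walls. The other case and both pairs of spectacles are where they began, and the chute looks undisturbed. The arm ended clear of everything, with the wrist force near zero. No final check failed. The earlier fit of the chute to the two views disagreed by 1 to 2.5 pixels at some corners, about 2 to 5 mm, which was within the clearances.

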